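Hang the hook-on parts cup in the notch of the stock bin

TASK

Pick up the orange parts cup and hang it by its own steel hook over the front rim of the blue stock bin, on the outside, so that the hook drops right down into the notch in the bin's yellow edge strip and cannot slide along; then let go and leave it hanging there. Work gently: feel along the strip for the notch with light pressure rather than forcing the hook, and leave the bottle, the sprocket cluster and the carton where they are.

Things in the scene. Friction and masses are not known exactly. Their poses are not given: they have to be found in the camera images.
- cup_center (a point): Orange open cup, loose, 90 to 180 g, 70 mm along x, 46 mm along y, 65 mm tall, 3 mm walls, standing upright on the bench. Point: its centre, half-way up (32.5 mm above its underside). z up; x points to the side with the steel hook. Grasp from above across the 46 mm (along y), pads on the outer faces, upper half.
- cup_hook (a point): Steel strap hook, 24 mm wide (y), 3 mm thick, leaving the cup's rear (+x) face at its top and turning down: an 11 mm gap, open below, between that face and the leg. Point: mid-gap, on the crossbar's underside (rests on the rim), 40.5 mm along +x and 29.5 mm above the cup's centre. The leg ends 28 mm lower, foot flared outward. Axes as the cup's.
- bin_rim (a point): Middle of the blue bin's front (robot-side) rim: mid thickness of the 6 mm wall, level with the yellow strip's top, 115 mm above the bench. x points level into the bin, y along the rim, z up. The notch's middle lies within 40 mm of this point along y, where exactly is not measured: see the gap in the yellow, or feel the hook drop. Hook in the notch: its point is 10 mm below this one.
- bin: Blue bin, fixed, 300 mm wide (y), 200 mm deep; origin under mid front wall, axes as the rim's. Front wall 105 mm high, on it a yellow strip 6 mm thick, 10 mm high, 200 mm long, with ONE notch 30 mm wide, cut down to the blue wall. Bare wall beyond the strip's ends is no notch. Contents lie 45 mm or more below the rim. It must not take over 20 N from the cup; 3 to 5 N is plenty.
- lube_c (a point): Chain-oil bottle, loose bystander, black with green label and red cap, 44 mm diameter, 120 mm tall; point half-way up. It and the cup may swap sides.
- sprocket_c (a point): Steel sprocket cluster, loose bystander, stepped bright disc 84 mm diameter, 28 mm high; point half-way up.
- carton_c (a point): Small plain cardboard carton, loose bystander, 70 x 100 x 60 mm high; point at its centre.
Mind the look-alikes: they are no part of the job. What is shaped like the part that bears cup_center but purple or turquoise is not meant.

How it is judged:
By the outcome, as a careful person would: the job done as asked, in the order asked, and still so for the second after the job is handed in, with the robot touching nothing.
It also fails if it takes over 61 s, if anything falls off the work surface, if the arm or the gripper's body presses on something with over 40 N, if the wrist force passes 120 N, or if a joint passes its speed limit or range.

ROBOT

A 7-joint arm with a two-finger parallel gripper is mounted at the origin on the work surface. World frame = base frame: x ahead of the robot, y to its left, z up, the work surface at z = 0. Lengths are in m, angles in rad, forces in N, time in s.
With the tool pointing down it reaches from about 0.425 to 0.925 m from the base axis. Payload 6.8 kg.
Tool frame: the origin (TCP) lies midway between the tips of the shut fingers; the grasp point (between the pads) lies 19 mm behind it; x points along the fingers, y is the direction in which the jaws open and shut, and the axes are right-handed (so a half turn about x gives the same grasp; the last joint's range is limited). The gripper opens to 85 mm and grips with 20 to 120 N. Pads are 22 mm wide; open, the fingers measure 114 mm over their backs; the gripper's body (76 mm by 85 mm) begins 54 mm behind the grasp point. The pads swing forward as they close: fully open they stand 13 mm farther back than shut.
Start: joints at [-1.345, 0.477, 0.022, 1.555, -0.011, 1.109, -0.083], TCP at [0.221, 0.638, 0.211] pointing down, gripper open.
Joint ranges: [-2.96, 2.96], [-0.34, 2.1], [-1.41, 1.46], [0.24, 2.44], [-1.37, 4.51], [0.17, 1.92], [-2.96, 2.96]. Speed limits (rad/s): [2.39, 2.39, 3.14, 3.14, 3.14, 3.14, 3.14].

INTERFACE

Orientations are given as a rotation vector (axis times angle).
In Python, from bench import r, viewer, nets gives the robot as it stands.
- The arm moves only by the shell command python3 -m pendant 'ROWS' [FORCE]. ROWS is JSON, one flat list of numbers, 5 for each row, row after row: the finger opening in mm, from 0 to 85.4, then the shift along the tool's x, y, z in mm, then the turn about the tool's x in rad. A call has 1 to 20 rows; each row shifts and turns the commanded pose from where the row before left it, along the tool's axes as they then stand; what a row does not reach is not made up. A row lasts 1/8 s, in which the tool goes at most 62.5 mm and 10.7 degrees, less where a joint would pass 70% of its speed; a pose out of reach is approached as far as the arm can. A call with a gripper value outside its range is refused whole. The fingers move at their own pace and stop on an object; FORCE is the grip in N (left out, the last holds). Time passes only in rows, so rows that do not move let the fingers close. It gives the time, the measured TCP pose, the force and the opening at its end, in the units of the state.
- r.get_obs(): the state, without advancing time (a new reading comes with each control period).
- viewer.grab_frame(name): name is "side" or "top"; returns (picture, depth): 400x640x3 uint8, red, green, blue; 400x640 float32, m along the optical axis (not along the pixel's ray), 0 where there is no reading.
- viewer.calibration(name): a dict with "mtx" (3x3 intrinsics, pixels), "world_to_cam" (4x4, takes a point from world to camera coordinates). Camera axes: x right, y up, looking along -z (the intrinsics and any distortion apply to the point x, -y, -z); pixel columns grow to the right and rows downward; lengths in m; the calibration is good to about 2 mm. A picture is of the moment at which its call begins. calibration takes no time and is no camera call.
- r.hand_in(): hands the job in, once; it reports no verdict.
Trained networks look in the newest picture that a camera, given by its name, has taken for a name from the list of things; names that differ only in an ending like _2 or _b are one class to them, and where a whole thing is asked for, a point or a joint stands for the part that bears it (a point fixed in the world has none). Each returns a list of dicts, best first, with "score" (0 to 1); they miss things now and then, are a little off and sometimes report something else, mostly with a low value. They report only what shows in the picture. A call takes as long as a camera call. They do not tell look-alikes from the thing itself.
- nets.look_for(name, camera): "location" ([x, y, z] in m, in world coordinates, good to about 4 mm: the middle of the surface that is visible of it).
- nets.silhouettes(name, camera): "mask" (400x640 bool, what is visible of it).
The state is a dict: "clock": time; "joints": joint angles; "qvel": joint speeds; "tau": joint torques, N m; "tcp_pos": TCP position; "orientation": TCP orientation; "contact_force": force on the tool from outside, world axes, zero at the start; "moment": the same for the moment, N m; "grip_width": finger opening in m.
Only numpy, scipy, OpenCV 4.12 (cv2) and the standard library are available. Lean on these libraries where they do the work, as an engineer would, in place of code of your own. Each camera call takes 0.05 s, during which the arm holds its last target. There are 200 camera calls.

## Working session

There is one attempt and no reset: what is moved stays moved. The work goes in short steps, Python scripts to look and compute and a shell command to move; the robot and the scene stay as the last step left them, time stands still between calls to the robot, and variables do not carry over. Pictures are saved under pics/ and viewed, about 8 in all and at most 12, crops included, and the job is handed in when it is done.

```bash
ls; mkdir -p pics; cat > h.py <<'E'
import numpy as np, cv2
from bench import r, viewer, nets
def shot(cam,name=None,crop=None,scale=1):
    im,d=viewer.grab_frame(cam)
    if name:
        o=im if crop is None else im[crop[0]:crop[1],crop[2]:crop[3]]
        o=cv2.resize(o,None,fx=scale,fy=scale,interpolation=cv2.INTER_CUBIC)
        cv2.imwrite(f'pics/{name}.png',o[:,:,::-1])
    return im,d
def cloud(cam,d):
    c=viewer.calibration(cam);K=c['mtx'];T=np.linalg.inv(c['world_to_cam'])
    v,u=np.mgrid[:d.shape[0],:d.shape[1]]
    p=np.stack([(u-K[0,2])/K[0,0]*d,-(v-K[1,2])/K[1,1]*d,-d],-1)
    w=p@T[:3,:3].T+T[:3,3]; w[d<=0]=np.nan
    return w
def proj(cam,p):
    c=viewer.calibration(cam);q=c['world_to_cam']@np.append(p,1);q=q[:3]*[1,-1,-1]
    q=c['mtx']@q;return q[:2]/q[2]
E
python3 - <<'E'
from h import *
print(r.get_obs())
print(viewer.calibration('top').keys())
a,_=shot('side');b,_=shot('top')
o=np.vstack([a,b]); o=cv2.resize(o,(480,600),interpolation=cv2.INTER_AREA)
cv2.imwrite('pics/a.png',a[:,:,::-1]);cv2.imwrite('pics/b.png',b[:,:,::-1])
for cam in('side','top'):
  for n in('cup_center','cup_hook','bin_rim','lube_c','sprocket_c','carton_c'):
    for x in nets.look_for(n,cam)[:3]: print(cam,n,round(x['score'],2),np.round(x['location'],3),np.round(proj(cam,x['location'])))
E
```

```text
pics
{'clock': 0.0, 'joints': array([-1.34513669,  0.47782811,  0.02234678,  1.55643448, -0.01150502,
        1.10929262, -0.08311277]), 'qvel': array([-3.79132349e-04, -9.72736411e-04,  1.48554585e-04,  1.79547056e-03,
       -7.30294749e-04, -4.02966018e-05,  2.48999230e-05]), 'tau': array([-2.50657496e-05, -5.96441102e+01,  1.60803817e+00, -2.81210732e+01,
        1.24724430e-02,  9.04106651e-03, -3.30868227e-05]), 'tcp_pos': array([0.22094397, 0.63715974, 0.21021427]), 'orientation': array([ 0.26047986,  1.55505113, -0.26335979]), 'contact_force': array([-0.4079328 , -0.05963341,  0.45446587]), 'moment': array([-0.02837213, -0.0088278 , -0.01375558]), 'grip_width': 0.08520708409853114}
dict_keys(['mtx', 'world_to_cam'])
side cup_center 0.82 [0.408 0.24  0.052] [270. 197.]
side cup_center 0.67 [0.344 0.11  0.045] [269. 225.]
side cup_center 0.65 [0.283 0.301 0.045] [223. 201.]
side cup_hook 0.95 [0.345 0.112 0.04 ] [269. 226.]
side cup_hook 0.94 [0.414 0.239 0.048] [272. 198.]
side cup_hook 0.84 [0.277 0.306 0.042] [221. 201.]
side bin_rim 0.85 [ 0.714 -0.06   0.067] [416. 212.]
side lube_c 0.65 [ 0.435 -0.232  0.065] [374. 281.]
side sprocket_c 0.58 [ 0.436 -0.024  0.012] [324. 251.]
side carton_c 0.56 [0.558 0.352 0.042] [297. 175.]
top cup_center 0.93 [0.408 0.257 0.02 ] [258. 232.]
top cup_center 0.8 [0.353 0.135 0.005] [301. 250.]
top cup_center 0.74 [0.283 0.33  0.03 ] [232. 277.]
top cup_hook 0.7 [0.282 0.333 0.031] [231. 278.]
top cup_hook 0.68 [0.412 0.257 0.018] [258. 231.]
top cup_hook 0.65 [0.349 0.136 0.001] [301. 251.]
top bin_rim 0.73 [ 0.744 -0.028  0.054] [353. 112.]
top lube_c 0.58 [ 0.439 -0.213  0.081] [425. 216.]
top sprocket_c 0.56 [ 0.443 -0.008  0.016] [349. 218.]
top carton_c 0.93 [0.57  0.371 0.06 ] [214. 176.]
```

View pics/a.png

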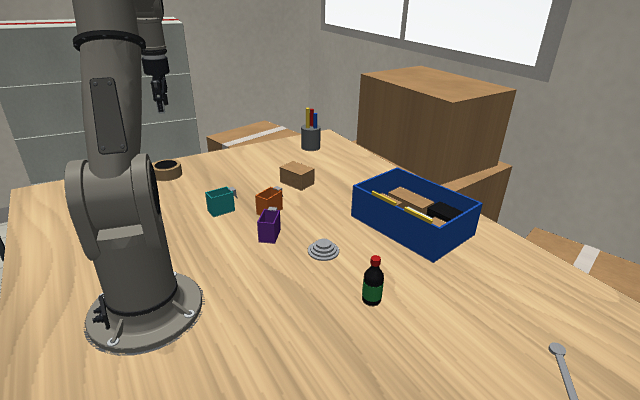

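View pics/b.png

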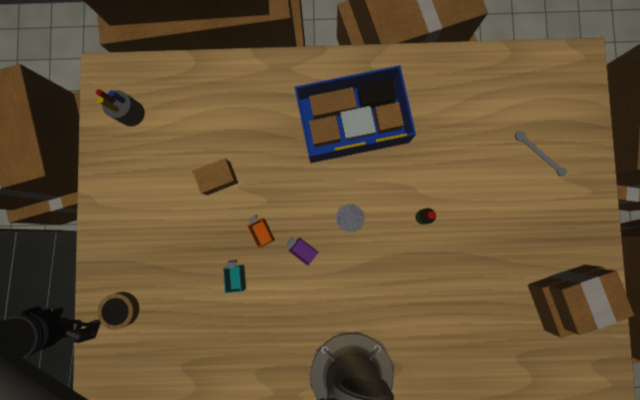

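Three cup-shaped things: orange at top (260,232)/side (269,200), purple at top (303,250), turquoise at top (234,277). Only the orange one fits. The bin is at top (355,112), with its yellow strip showing a gap near (371,143). I'll confirm that in an enlarged crop and measure by colour and depth.

```bash
python3 - <<'E'
from h import *
a,da=shot('side');b,db=shot('top')
c1=cv2.resize(b[205:260,220:330],(440*1,220),interpolation=cv2.INTER_CUBIC)
c2=cv2.resize(b[125:170,300:420],(800,300),interpolation=cv2.INTER_CUBIC)
c3=cv2.resize(a[180:240,340:460],(440,220),interpolation=cv2.INTER_CUBIC)
c4=cv2.resize(a[180:220,245:300],(360,260),interpolation=cv2.INTER_CUBIC)
o=np.zeros((570,800,3),np.uint8);o[:220,:440]=c1;o[:260,440:]=c4;o[270:570]=c2
cv2.imwrite('pics/c.png',o[:,:,::-1])
np.set_printoptions(precision=4,suppress=True)
for cam,im,d in(('side',a,da),('top',b,db)):
  w=cloud(cam,d);h=cv2.cvtColor(im,cv2.COLOR_RGB2HSV)
  tab=w[...,2][(abs(w[...,2])<.02)]; print(cam,'table z',np.median(tab))
  org=(h[...,0]>4)&(h[...,0]<14)&(h[...,1]>200)&(np.hypot(w[...,0]-.41,w[...,1]-.25)<.07)
  p=w[org];print('orange',len(p),p.min(0),p.max(0))
  t=p[p[:,2]>.058];print('top part n',len(t), cv2.minAreaRect((t[:,:2]*1000).astype(np.float32)) if len(t)>3 else '')
  print('all', cv2.minAreaRect((p[:,:2]*1000).astype(np.float32)))
  gr=(h[...,1]<60)&(np.hypot(w[...,0]-.43,w[...,1]-.26)<.07)&(w[...,2]>.03);q=w[gr];print('steel',len(q),q.mean(0) if len(q) else '', q.round(3)[:12])
  y=(h[...,0]>20)&(h[...,0]<32)&(h[...,1]>150)&(w[...,2]>.09)&(w[...,0]>.55);q=w[y]
  print('yellow',len(q),q.min(0),q.max(0))
  l=cv2.fitLine((q[:,:2]*1000).astype(np.float32),cv2.DIST_L1,0,.01,.01).ravel();
  dr=l[:2]*np.sign(l[1]);s=np.sort((q[:,:2]*1000)@dr);print('line',l,'breaks',s[0],s[-1],[(s[i],s[i+1]) for i in np.where(np.diff(s)>6)[0]])
  bl=(h[...,0]>100)&(h[...,0]<125)&(h[...,1]>150)&(w[...,2]>.085)&(w[...,0]>.55);q=w[bl]
  print('blue top',cv2.minAreaRect((q[:,:2]*1000).astype(np.float32)),np.percentile(q[:,2],[50,95]))
E
```

```text
side table z -0.0007927714849991219
orange 228 [0.3658 0.2106 0.0023] [0.4455 0.2849 0.0683]
top part n 54 ((405.3656921386719, 245.58303833007812), (69.68138122558594, 46.80264663696289), 23.927064895629883)
all ((406.544189453125, 245.31210327148438), (75.93858337402344, 49.65652084350586), 27.687631607055664)
steel 23 [0.4438 0.264  0.0612] [[0.441 0.272 0.067]
 [0.445 0.274 0.065]
 [0.447 0.271 0.066]
 [0.435 0.275 0.063]
 [0.436 0.269 0.066]
 [0.439 0.27  0.065]
 [0.441 0.266 0.066]
 [0.446 0.27  0.063]
 [0.447 0.265 0.065]
 [0.451 0.265 0.064]
 [0.44  0.264 0.064]
 [0.442 0.26  0.065]]
yellow 295 [ 0.6225 -0.1661  0.0923] [0.7685 0.6472 0.1692]
line [  0.1506   0.9886 739.227  515.1238] breaks -65.10554906419327 754.3661512013834 [(np.float64(15.773690004275796), np.float64(41.51608050753241)), (np.float64(124.33517445491628), np.float64(732.7707071090093))]
blue top ((712.517333984375, 215.21212768554688), (227.4584197998047, 805.1644287109375), 4.861580848693848) [0.0966 0.1048]
top table z -0.000424792789181172
orange 358 [ 0.3693  0.213  -0.0033] [0.4453 0.2789 0.0684]
top 
[... 203 characters left out ...]
6481056213379)
steel 38 [0.4452 0.2638 0.0635] [[0.453 0.26  0.064]
 [0.453 0.257 0.064]
 [0.454 0.256 0.052]
 [0.451 0.265 0.065]
 [0.451 0.262 0.064]
 [0.45  0.26  0.064]
 [0.45  0.257 0.063]
 [0.451 0.258 0.044]
 [0.448 0.271 0.062]
 [0.448 0.268 0.065]
 [0.448 0.266 0.062]
 [0.448 0.262 0.064]]
yellow 266 [ 0.6227 -0.1655  0.0954] [0.7794 0.6508 0.1716]
line [  0.1538   0.9881 680.8614 131.6514] breaks -62.16622698656365 762.8968132665541 [(np.float64(17.28543792743064), np.float64(48.27685960882554)), (np.float64(124.38856643658), np.float64(738.9387888992391))]
blue top ((720.5974731445312, 227.74317932128906), (232.9998016357422, 827.8322143554688), 3.0640501976013184) [0.1039 0.1088]
```

View pics/c.png

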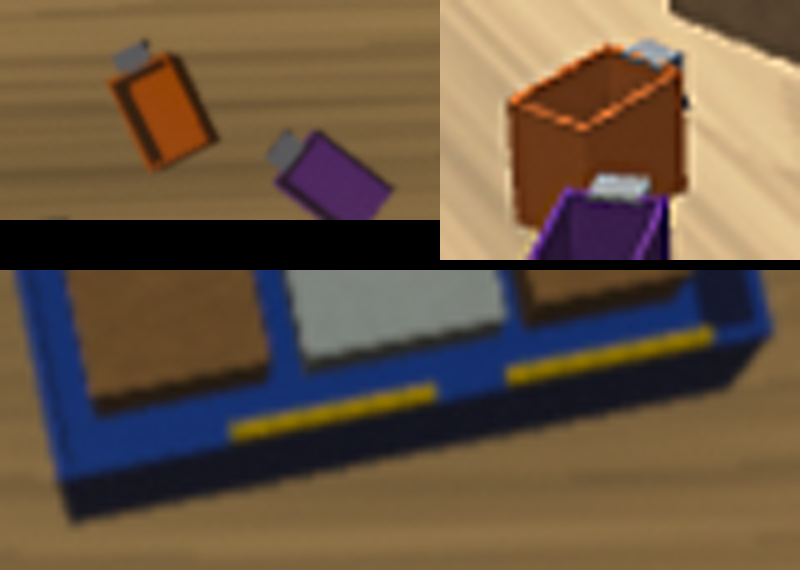

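The enlarged crop confirms the orange cup, with its steel hook at crop (130,55) pointing away from the robot. The notch gap shows in the strip at crop x 437–507. Next I refine the rim and work out the tool geometry.

```bash
python3 - <<'E'
from h import *
from scipy.spatial.transform import Rotation as R
np.set_printoptions(precision=4,suppress=True)
for k in range(2):
 for cam in('side','top'):
  im,d=shot(cam);w=cloud(cam,d);h=cv2.cvtColor(im,cv2.COLOR_RGB2HSV)
  y=(h[...,0]>18)&(h[...,0]<34)&(h[...,1]>130)&(w[...,2]>.09)&(w[...,2]<.13)&(w[...,0]>.55)&(abs(w[...,1])<.25);q=w[y]
  t=q[q[:,2]>.111]*1000
  rc=cv2.minAreaRect(t[:,:2].astype(np.float32));print(cam,len(t),rc,'z',np.percentile(t[:,2],[10,50,90]))
  l=cv2.fitLine(t[:,:2].astype(np.float32),cv2.DIST_L2,0,.01,.01).ravel();dr=l[:2]*np.sign(l[1])
  s=np.sort(t[:,:2]@dr);n=np.array([dr[1],-dr[0]])
  print(' dir',np.degrees(np.arctan2(-dr[0],dr[1])),'offset',l[2:]@n,'ends',s[[0,-1]],[(s[i],s[i+1]) for i in np.where(np.diff(s)>6)[0]])
  g=[(s[i],s[i+1]) for i in np.where(np.diff(s)>12)[0]]
  if g: m=np.mean(g[0]);print(' notch',n*(l[2:]@n)+dr*m,'mid',n*(l[2:]@n)+dr*(s[0]+s[-1])/2)
o=r.get_obs();print(R.from_rotvec(o['orientation']).as_matrix(),o['clock'])
E
```

```text
side 127 ((642.5162963867188, -66.46400451660156), (10.773297309875488, 199.8455352783203), 10.044110298156738) z [111.6753 113.4356 115.1013]
 dir 9.831542 offset 621.1322 ends [-275.1216  -75.2705] [(np.float64(-189.91076579063267), np.float64(-162.0950755750491))]
 notch [642.0632 -67.3586] mid [641.9254 -66.5636]
top 137 ((642.3064575195312, -67.82959747314453), (7.066301345825195, 196.66030883789062), 10.064316749572754) z [112.1003 114.4177 117.2691]
 dir 10.028245 offset 620.61536 ends [-276.9712  -80.3117] [(np.float64(-194.07968655025255), np.float64(-161.15635503701048))]
 notch [642.0629 -66.8344] mid [642.2411 -67.8421]
side 124 ((642.9293823242188, -67.63872528076172), (11.564866065979004, 199.93116760253906), 10.67948055267334) z [111.5915 113.5562 114.6611]
 dir 9.982947 offset 620.8948 ends [-278.0729  -78.097 ] [(np.float64(-193.34473535872527), np.float64(-163.43436160655244))]
 notch [642.4188 -68.0534] mid [642.366  -67.7534]
top 140 ((642.2977905273438, -68.01593780517578), (6.788616180419922, 197.33567810058594), 10.09118938446045) z [111.7624 114.4235 117.4006]
 dir 9.949131 offset 620.91394 ends [-276.6341  -79.3043] [(np.float64(-193.19065572739098), np.float64(-160.19658410066256))]
 notch [642.1044 -66.7588] mid [642.3248 -68.0152]
[[-0.      0.3277  0.9448]
 [ 0.0001  0.9448 -0.3277]
 [-1.      0.     -0.0001]] 1.0
```

```bash
cat > go.py <<'E'
import sys,numpy as np
from bench import r
from scipy.spatial.transform import Rotation as R
# args: x y z(mm, TCP) yaw(deg of tool z)
x,y,z,a=map(float,sys.argv[1:5]);o=r.get_obs();M=R.from_rotvec(o['orientation']).as_matrix()
d=np.array([x,y,z])-o['tcp_pos']*1000
print('clk',o['clock'],'tcp',np.round(o['tcp_pos']*1000,1),'tool shift mm',np.round(M.T@d,1),
 'turn',round(-(np.radians(a)-np.arctan2(M[1,2],M[0,2])),4),'tilt',np.round(M[:2,0],4),'F',np.round(o['contact_force'],1),'M',np.round(o['moment'],2),'w',round(o['grip_width']*1000,1),'q',np.round(o['joints'],2))
E
python3 -m pendant '[85,0,-25.7,25.2,0,85,0,-25.7,25.2,0,85,0,-25.7,25.2,0,85,0,-25.7,25.2,0,85,0,-25.7,25.2,0,85,0,-25.7,25.2,0,85,0,-25.7,25.2,0,85,0,-25.7,25.2,0,85,0,-25.7,25.2,0,85,0,-25.7,25.2,0,85,0,-25.7,25.2,0,85,0,-25.7,25.2,0,85,0,0,0,-0.152,85,0,0,0,-0.152,85,0,0,0,-0.152,85,0,0,0,-0.152,85,0,0,0,-0.152,85,0,0,0,0]'
python3 go.py 406 246.3 28 24.5
```

```text
clock: 3.25
tcp_pos: [0.4059, 0.2473, 0.2113]
orientation: [-0.333, 1.545, 0.333]
contact_force: [0.3, 0.5, 0.3]
grip_width: 0.0849
clk 3.25 tcp [405.9 247.3 211.3] tool shift mm [183.3  -1.   -0.4] turn -0.0029 tilt [0.0002 0.0003] F [0.3 0.5 0.3] M [0.01 0.03 0.01] w 84.9 q [-0.79  0.14  0.12  2.02 -0.02  0.97  1.34]
```

```bash

python3 -m pendant '[85,25,-1,0,0,85,25,0,0,0,85,25,0,0,0,85,25,0,0,0,85,25,0,0,0,85,25,0,0,0,85,20,0,0,0,85,10,0,0,0,85,5,0,0,0,85,0,0,0,0,40,0,0,0,0,40,0,0,0,0,40,0,0,0,0,40,0,0,0,0,40,0,0,0,0,40,0,0,0,0]' 40
python3 go.py 406 246.3 26 24.5
```

```text
clock: 5.25
tcp_pos: [0.4065, 0.2466, 0.0268]
orientation: [-0.334, 1.544, 0.335]
contact_force: [-1.0, 0.2, 5.6]
grip_width: 0.0453
clk 5.25 tcp [406.5 246.6  26.8] tool shift mm [ 0.8 -0.  -0.6] turn -0.0015 tilt [0.0006 0.0006] F [-1.   0.2  5.6] M [-0.13  0.22  0.06] w 45.3 q [-0.75  0.43  0.09  2.17 -0.07  0.54  1.39]
```

```bash

python3 -m pendant '[40,-10,0,0,0,40,-25,0,0,0,40,-30,0,0,0,40,-30,0,0,0,40,-30,0,0,0,40,-10,0,0,0,40,0,0,0,0]'
python3 -m pendant '[40,0,-18,2,0,40,0,-32,4,0,40,0,-32,4,0,40,0,-32,4,0,40,0,-32,4,0,40,0,-32,4,0,40,0,-32,4,0,40,0,-32,4,0,40,0,-32,4,0,40,0,-32,4,0,40,0,-32,4,0,40,0,-25,3,0,40,0,-10,0,0.085,40,0,0,0,0.085,40,0,0,0,0.085,40,0,0,0,0,40,0,0,0,0,40,0,0,0,0]'
cat > cup.py <<'E'
from h import *
np.set_printoptions(precision=1,suppress=True)
o=r.get_obs();tc=o['tcp_pos']*1000
out=[]
for k in range(2):
 for cam in('side','top'):
  im,d=shot(cam);out.append(im);w=cloud(cam,d)*1000;h=cv2.cvtColor(im,cv2.COLOR_RGB2HSV)
  near=(np.hypot(w[...,0]-tc[0],w[...,1]-tc[1])<75)&(w[...,2]>60)
  p=w[(h[...,0]>4)&(h[...,0]<14)&(h[...,1]>200)&near]
  if len(p)<5: print(cam,'few');continue
  zt=np.percentile(p[:,2],97);t=p[p[:,2]>zt-8]
  print(cam,len(p),'orange top z',zt,'zmin',np.percentile(p[:,2],3),'rect',np.round(np.hstack([np.hstack(cv2.minAreaRect(t[:,:2].astype(np.float32)))]),1), 'rectall',np.round(np.hstack([np.hstack(cv2.minAreaRect(p[:,:2].astype(np.float32)))]),1))
cv2.imwrite('pics/%s.png'%__import__('sys').argv[1],np.vstack([cv2.resize(out[0][100:260,300:500],(750,600))[:300*2]])[:,:,::-1])
E
python3 cup.py d; python3 go.py 602.3 -74.2 152 9.95
```

```text
clock: 6.12
tcp_pos: [0.4063, 0.2465, 0.1614]
orientation: [-0.334, 1.544, 0.335]
contact_force: [0.1, -0.6, -2.0]
grip_width: 0.0449
clock: 8.38
tcp_pos: [0.6012, -0.0746, 0.1608]
orientation: [-0.135, 1.567, 0.135]
contact_force: [0.3, -0.9, -0.6]
grip_width: 0.0449
side 348 orange top z 197.92135199932625 zmin 136.0456256278013 rect [601.3 -75.3  71.7  46.4  11.9] rectall [600.3 -76.1  73.3  48.7  10.6]
top few
side 346 orange top z 197.59529215180373 zmin 136.21120630308923 rect [599.8 -75.3  72.5  47.3   9.4] rectall [600.5 -76.   73.7  48.2  10.5]
top few
clk 8.575 tcp [601.4 -74.7 161.2] tool shift mm [9.2 0.3 1. ] turn -0.0022 tilt [0.0001 0.0001] F [-0.8  0.6 -1.9] M [-0.02  0.   -0.03] w 44.9 q [-0.25  0.43  0.35  1.8  -0.18  0.95  1.92]
```

View pics/d.png

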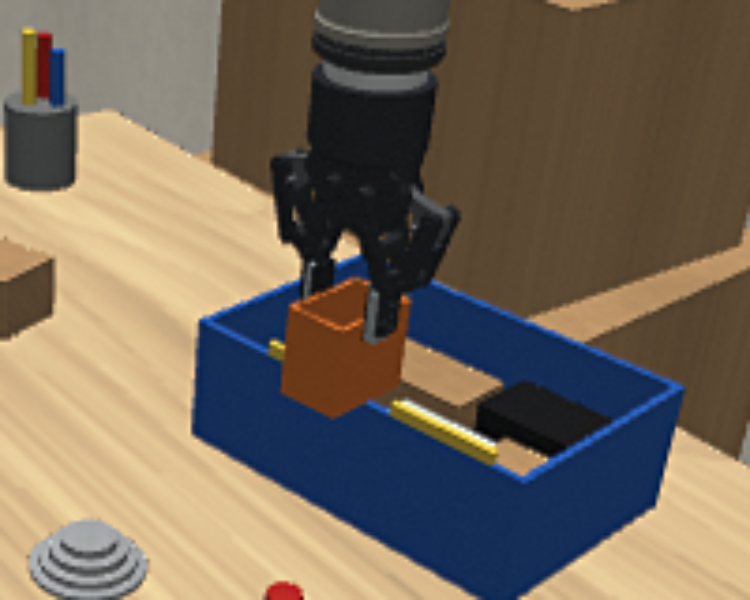

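```bash

python3 -m pendant '[40,10,0.3,1.8,0,40,15,0,0,0,40,15,0,0,0,40,8,0,0,0,40,3,0,0,0,40,2,0,0,0,40,2,0,0,0,40,0,0,0,0]'
python3 go.py 602.3 -74.2 70 9.95
```

```text
clock: 9.57
tcp_pos: [0.6032, -0.0741, 0.1064]
orientation: [-0.134, 1.566, 0.134]
contact_force: [0.1, -0.7, -1.3]
grip_width: 0.0452
clk 9.575 tcp [603.2 -74.1 106.4] tool shift mm [36.4  0.  -1. ] turn -0.0025 tilt [0.0003 0.    ] F [ 0.1 -0.7 -1.3] M [-0.02 -0.01 -0.02] w 45.2 q [-0.23  0.5   0.33  1.83 -0.21  0.84  1.95]
```

```bash

python3 -m pendant '[40,2,0,0,0,40,2,0,0,0,40,0,0,0,0]'; python3 -m pendant '[40,3,0,0,0,40,3,0,0,0,40,3,0,0,0,40,0,0,0,0]';python3 cup.py e; python3 go.py 602.3 -74.2 70 9.95
```

```text
clock: 9.95
tcp_pos: [0.6029, -0.074, 0.102]
orientation: [-0.134, 1.567, 0.135]
contact_force: [-0.7, 0.2, -1.4]
grip_width: 0.0449
clock: 10.45
tcp_pos: [0.6029, -0.074, 0.0928]
orientation: [-0.134, 1.567, 0.134]
contact_force: [0.4, -0.7, -0.5]
grip_width: 0.0446
side 301 orange top z 129.3544163866288 zmin 68.15053264482584 rect [602.  -74.6  70.5  48.4   9.5] rectall [602.4 -74.7  75.1  48.4   9.9]
top few
side 308 orange top z 130.13783401104823 zmin 68.31826094588656 rect [601.5 -74.7  69.3  47.3   8.9] rectall [601.6 -75.4  73.7  48.7   9.7]
top few
clk 10.65 tcp [603.2 -74.1  93.3] tool shift mm [23.3  0.  -1. ] turn -0.0025 tilt [ 0.0002 -0.    ] F [-1.2  0.5 -0.5] M [ 0.   -0.    0.05] w 45.2 q [-0.22  0.52  0.32  1.84 -0.22  0.82  1.95]
```

View pics/e.png

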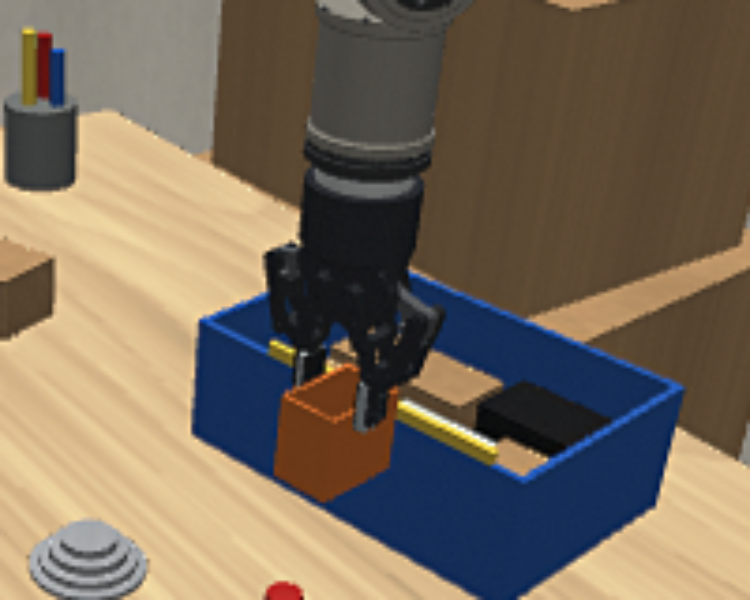

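The cup hangs just outside the front wall, with the strip ends showing on both sides and no contact force. I lower it gently toward rim level.

```bash

python3 -m pendant '[40,3,0,0,0,40,3,0,0,0,40,3,0,0,0,40,2,0,0,0,40,0,0,0,0]'; python3 -m pendant '[40,1,0,0,0,40,1,0,0,0,40,1,0,0,0,40,0,0,0,0]'; python3 go.py 602.3 -74.2 70 9.95
```

```text
clock: 11.28
tcp_pos: [0.603, -0.074, 0.0819]
orientation: [-0.134, 1.567, 0.134]
contact_force: [0.6, 0.1, -2.5]
grip_width: 0.0451
clock: 11.78
tcp_pos: [0.6031, -0.074, 0.0791]
orientation: [-0.134, 1.567, 0.134]
contact_force: [0.1, -0.8, -1.2]
grip_width: 0.0453
clk 11.775 tcp [603.1 -74.   79.1] tool shift mm [ 9.1 -0.  -0.8] turn -0.0025 tilt [-0.0001  0.    ] F [ 0.1 -0.8 -1.2] M [-0.05 -0.01  0.03] w 45.3 q [-0.22  0.54  0.32  1.85 -0.22  0.79  1.96]
```

```bash

python3 -m pendant '[40,1,0,0,0,40,0,0,0,0]'; python3 -m pendant '[40,1,0,0,0,40,0,0,0,0]';python3 -m pendant '[40,1,0,0,0,40,0,0,0,0]'; python3 go.py 602.3 -74.2 70 9.95
```

```text
clock: 12.02
tcp_pos: [0.603, -0.074, 0.0781]
orientation: [-0.134, 1.567, 0.134]
contact_force: [-0.2, -0.8, -2.0]
grip_width: 0.0454
clock: 12.28
tcp_pos: [0.6031, -0.074, 0.0771]
orientation: [-0.134, 1.567, 0.134]
contact_force: [0.5, -0.4, -1.4]
grip_width: 0.0448
clock: 12.52
tcp_pos: [0.6031, -0.074, 0.0761]
orientation: [-0.134, 1.567, 0.134]
contact_force: [0.5, -0.5, -2.4]
grip_width: 0.0452
clk 12.525 tcp [603.1 -74.   76.1] tool shift mm [ 6.1 -0.  -0.8] turn -0.0025 tilt [-0.0002  0.    ] F [ 0.5 -0.5 -2.4] M [ 0.03  0.01 -0.05] w 45.2 q [-0.22  0.54  0.31  1.85 -0.23  0.79  1.96]
```

```bash

python3 -m pendant '[40,1,0,0,0,40,1,0,0,0,40,1,0,0,0,40,0,0,0,0]'; python3 -m pendant '[40,1,0,0,0,40,0,0,0,0]';python3 -m pendant '[40,1,0,0,0,40,0,0,0,0]'; python3 go.py 602.3 -74.2 70 9.95
```

```text
clock: 13.02
tcp_pos: [0.603, -0.074, 0.0731]
orientation: [-0.134, 1.567, 0.134]
contact_force: [1.1, -0.0, -1.7]
grip_width: 0.0452
clock: 13.28
tcp_pos: [0.6031, -0.074, 0.0721]
orientation: [-0.134, 1.567, 0.134]
contact_force: [0.5, -0.2, -0.6]
grip_width: 0.0453
clock: 13.52
tcp_pos: [0.603, -0.074, 0.0711]
orientation: [-0.134, 1.567, 0.134]
contact_force: [0.2, 0.5, -1.0]
grip_width: 0.0451
clk 13.525 tcp [603.  -74.   71.1] tool shift mm [ 1.1 -0.1 -0.8] turn -0.0024 tilt [-0.0002  0.    ] F [ 0.2  0.5 -1. ] M [ 0.01  0.04 -0.01] w 45.1 q [-0.21  0.55  0.31  1.85 -0.23  0.78  1.96]
```

```bash

python3 -m pendant '[40,0.7,0,0,0,40,0,0,0,0]'; python3 -m pendant '[40,0.5,0,0,0,40,0,0,0,0]';python3 -m pendant '[40,0.5,0,0,0,40,0,0,0,0]'; python3 go.py 602.3 -74.2 70 9.95
```

```text
clock: 13.78
tcp_pos: [0.6031, -0.074, 0.0705]
orientation: [-0.134, 1.567, 0.134]
contact_force: [-0.1, 0.7, -1.9]
grip_width: 0.0453
clock: 14.02
tcp_pos: [0.6031, -0.074, 0.07]
orientation: [-0.134, 1.567, 0.134]
contact_force: [-0.0, 0.7, -2.2]
grip_width: 0.0453
clock: 14.28
tcp_pos: [0.6032, -0.074, 0.0697]
orientation: [-0.134, 1.566, 0.134]
contact_force: [-1.6, 0.5, 1.3]
grip_width: 0.0453
clk 14.275 tcp [603.2 -74.   69.7] tool shift mm [-0.3 -0.  -0.9] turn -0.0025 tilt [0.0002 0.0001] F [-1.6  0.5  1.3] M [0.05 0.14 0.01] w 45.3 q [-0.21  0.55  0.31  1.85 -0.23  0.77  1.96]
```

Contact came at TCP z 69.7 mm; a hook in the notch predicts 69.8, a hook on top of the strip 79.8. The hook is seated, so I release and check.

```bash

python3 -m pendant '[48,0,0,0,0,52,0,0,0,0,58,0,0,0,0,70,0,0,0,0,85,0,0,0,0,85,0,0,0,0,85,0,0,0,0,85,0,0,0,0]'; python3 -m pendant '[85,-5,0,0,0,85,-10,0,0,0,85,-20,0,0,0,85,-30,0,0,0,85,-30,0,0,0,85,-30,0,0,0,85,-30,0,0,0,85,-20,0,0,0,85,0,0,-40,0,85,0,0,-40,0,85,0,0,-40,0,85,0,0,-20,0,85,0,0,0,0,85,0,0,0,0]'
cat > fin.py <<'E'
from h import *
np.set_printoptions(precision=1,suppress=True)
a,da=shot('side');b,db=shot('top')
for cam,im,d in(('side',a,da),('top',b,db)):
  w=cloud(cam,d)*1000;h=cv2.cvtColor(im,cv2.COLOR_RGB2HSV)
  p=w[(h[...,0]>4)&(h[...,0]<14)&(h[...,1]>200)&(np.hypot(w[...,0]-602,w[...,1]+74)<70)&(w[...,2]>20)]
  if len(p)>5:
    t=p[p[:,2]>np.percentile(p[:,2],97)-8];print(cam,len(p),np.percentile(p[:,2],[3,97]),cv2.minAreaRect(t[:,:2].astype(np.float32)))
  for n in('lube_c','sprocket_c','carton_c'):
    for x in nets.look_for(n,cam)[:1]: print(cam,n,np.round(x['location'],3))
cv2.imwrite('pics/f.png',np.vstack([cv2.resize(a[150:270,320:500],(600,400),interpolation=cv2.INTER_CUBIC)[:330],cv2.resize(b[120:174,300:420],(600,270),interpolation=cv2.INTER_CUBIC)])[:,:,::-1])
E
python3 fin.py; python3 go.py 600 -74 200 10
```

```text
clock: 15.28
tcp_pos: [0.6031, -0.074, 0.0695]
orientation: [-0.134, 1.567, 0.134]
contact_force: [-0.5, 0.2, 0.2]
grip_width: 0.0849
clock: 17.02
tcp_pos: [0.4661, -0.0977, 0.2452]
orientation: [-0.135, 1.565, 0.135]
contact_force: [0.0, 0.3, -0.2]
grip_width: 0.0852
side 334 [ 42.  105.2] ((600.0011596679688, -74.64469909667969), (73.53321075439453, 47.01434326171875), 9.563323974609375)
side lube_c [ 0.4 -0.2  0.1]
side sprocket_c [ 0.4 -0.   0. ]
side carton_c [0.6 0.4 0. ]
top 443 [ 37.8 107.2] ((599.996826171875, -73.78032684326172), (69.2732925415039, 46.48496627807617), 9.577306747436523)
top sprocket_c [ 0.4 -0.   0. ]
top carton_c [0.6 0.4 0.1]
clk 17.425 tcp [465.3 -97.8 244.3] tool shift mm [ 44.3   0.5 136.8] turn -0.0032 tilt [-0.0004 -0.0002] F [-0.7 -0.3  0.4] M [-0.07  0.02 -0.02] w 85.1 q [-0.29  0.1   0.4   2.   -0.05  1.05  1.87]
```

View pics/f.png

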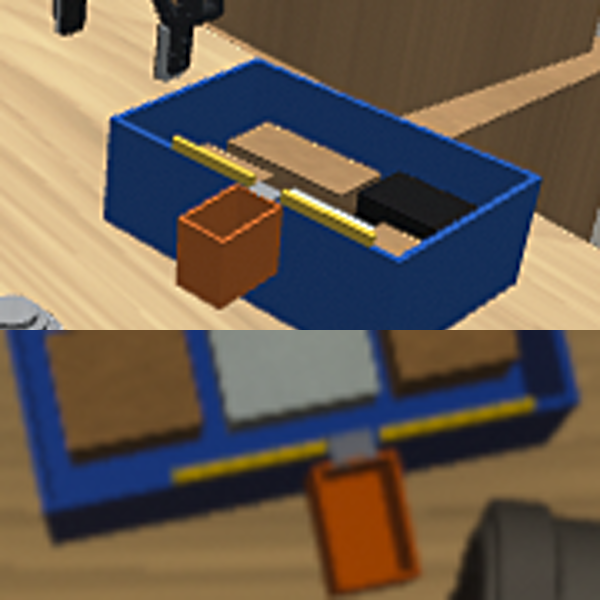

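The cup hangs upright on the front wall. Its steel hook sits between the two yellow strip pieces (side crop (265,190), top crop (352,445)), and the gripper is well clear. I'm handing in.

```bash
python3 - <<'E'
from h import *
for cam in('side','top'):
  shot(cam)
  for n in('lube_c','sprocket_c','carton_c'):
    for x in nets.look_for(n,cam)[:1]: print(cam,n,[round(float(v),3) for v in x['location']])
print(r.get_obs()['clock'],r.hand_in())
E
```

```text
side lube_c [0.436, -0.23, 0.066]
side sprocket_c [0.435, -0.025, 0.011]
side carton_c [0.557, 0.352, 0.041]
top sprocket_c [0.445, -0.008, 0.016]
top carton_c [0.567, 0.374, 0.06]
the job is handed in; nothing more can be done
17.825 None
```

The orange cup is hanging by its steel hook over the bin's front rim, on the outside, with the hook down in the notch. The job was handed in at 17.8 s.

- **Seating:** I found the notch from the gap in the yellow strip in both cameras and lowered the hook straight in with light pressure. I did not need to feel along the strip. It touched at a tool height of 69.7 mm, against 69.8 mm predicted for the notch and 79.8 mm for the strip's top. Contact changed the measured force by about 3 N.
- **After release:** Both cameras show the cup upright, with its top at about 106 mm (108 expected). The hook sits between the two strip pieces and the gripper is well clear. I did not push the hook sideways to test that it can't slide.
- **Bystanders:** The bottle, sprocket cluster and carton read within about 3 mm of where they started, which is network accuracy. The top camera's network missed the bottle in the last two checks, so its position rests on the side camera alone.

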